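# Clear the mat and tip the chopping board flat onto it

### The arm

A 7-joint arm with a two-finger parallel gripper is mounted at the origin on a cart in front of the work surface, level with it; the furniture and walls round the work are solid. World frame = base frame: x ahead of the robot, y to its left, z up, the work surface at z = 0. Lengths are in m, angles in rad, forces in N, time in s.
With the tool pointing down it reaches from about 0.425 to 0.925 m from the base axis. Payload 6.8 kg.
Tool frame: the origin (TCP) lies on the centre line of the jaws, within the pads' length; the fingertips stand 25 mm ahead of it and the grasp point (between the pads) lies 6 mm ahead of it; z points along the fingers, y is the line along which they close (so a half turn about z gives the same grasp; the last joint's range is limited). The gripper opens to 85 mm and grips with 20 to 120 N. Pads are 22 mm wide; open, the fingers measure 114 mm over their backs; the gripper's body (76 mm by 85 mm) begins 54 mm behind the grasp point. The pads swing forward as they close: fully open they stand 13 mm farther back than shut.
Start: joints at [1.175, 0.477, 0.022, 1.555, -0.011, 1.109, -0.083], TCP at [0.192, -0.647, 0.256] pointing down, gripper open.
Joint ranges: [-2.96, 2.96], [-0.34, 2.1], [-1.41, 1.46], [0.24, 2.44], [-1.37, 4.51], [0.17, 1.92], [-2.96, 2.96]. Speed limits (rad/s): [2.39, 2.39, 3.14, 3.14, 3.14, 3.14, 3.14].

### API

Orientations are given as a rotation vector (axis times angle).
In Python, from bench import telemetry, grab_frame, job gives the robot as it stands.
- The arm moves only by the tool apply_moves, never from a script. Its argument "rows" is a list of rows, each a list of 2 entries, a list of its own where there are three numbers: the shift along the tool's x, y, z each as a share of 250 mm, from -1 to 1, then the turn, a rotation vector about the tool's x, y, z each as a share of pi rad, from -1 to 1. A call has 1 to 10 rows; each row is the pose to reach, as a shift and turn from the pose commanded when the call began, along the tool's axes at that moment, turning the shorter way round; what a row does not reach only later rows make up. A row lasts 1/8 s, in which the tool goes at most 62.5 mm and 10.7 degrees, less where a joint would pass 70% of its speed; a pose out of reach is approached as far as the arm can. A call with a number of a shift or a turn outside -1 to 1 is refused whole. A call with a gripper value outside its range is refused whole. "jaw" is the gripper's target within -1 to 1 (fully open at 1, half-way at 0, shut at -1), set as the call begins (left out, the last holds). The fingers move at their own pace and stop on an object; "newtons" is the grip in N (left out, the last holds). Time passes only in rows, so rows that repeat a pose let the fingers close. It gives the time, the measured TCP pose, the force, the opening and the grip force at its end, in the units of the state.
- telemetry.get_obs(): the state, without advancing time (a new reading comes with each control period).
- grab_frame(name): name is "scene" or "top" or "wrist"; returns a dict with "frame" (384x512x3 uint8, red, green, blue), "vertical_fov" (degrees; the focal length in pixels is half the picture's height over the tangent of half this angle, whatever the lens; pixels are square), "cx", "cy" (the principal point, pixels), "origin" and "attitude" of the camera in the world. Camera axes: x right, y up, looking along -z (the intrinsics and any distortion apply to the point x, -y, -z); pixel columns grow to the right and rows downward; lengths in m; the calibration is good to about 2 mm. A picture is of the moment at which its call begins. There is no depth.
- job.hand_in(): hands the job in; it is judged then, once.
The state is a dict: "clock": time; "joints": joint angles; "qvel": joint speeds; "tau": joint torques, N m; "tcp_pos": TCP position; "orientation": TCP orientation; "contact_force": force on the tool from outside, world axes, zero at the start; "moment": the same for the moment, N m; "grip_width": finger opening in m; "gripper_force": force on a finger pad.
Only numpy, scipy, OpenCV 4.12 (cv2) and the standard library are available. Lean on these libraries where they do the work, as an engineer would, in place of code of your own. Each camera call takes 0.05 s, during which the arm holds its last target. There are 200 camera calls.

### The job

Get the chopping place ready by pushing only, lifting nothing. First push the tray of eggs, level all the way, right off the dark rubber mat onto the bare worktop; then push the small standing chopping board near its top so that it topples over and lies flat, wholly on the mat. Leave the mug, jars, mill, spoon and everything else where they are.

Things in the scene. Friction and masses are not known exactly. Their poses are not given: they have to be found in the camera images.
- mat: Dark rubber non-slip mat fixed on the worktop, 200 mm along its own x, 240 mm along its own y, 3 mm thick. Origin: centre of its underside. Its y axis points roughly to the robot's left; z up.
- small_board: Small wooden chopping board, about 0.35 kg, standing free on its long edge on the mat, near the mat's -y end. 160 mm wide (own x), 20 mm thick (own y), 140 mm high (own z), 14 mm hole through one upper corner. Origin: middle of the lower edge it stands on, so as it stands the faces are at y = -10 and +10 mm. Its +y face looks over the length of the mat and is the face that must end underneath: it is to topple towards its +y. It tips by itself once it leans about 8 degrees.
- foot_l (a point): Lower corner of the board's +y face, x = -80 mm. Must end on the mat.
- foot_r (a point): Lower corner of the board's +y face, x = +80 mm. Must end on the mat.
- top_l (a point): Upper corner of the board's +y face, x = -80 mm, 140 mm above the foot. Must end on the mat.
- top_r (a point): Upper corner of the board's +y face, x = +80 mm, 140 mm above the foot. Must end on the mat.
- eggs: Clear plastic tray of six eggs, acts as a solid block 160 mm (own x) by 108 mm (own y) by 64 mm high, about 0.42 kg, standing loose on the mat near and partly over the mat's +y end, its x roughly along the mat's x, where the board has to land. Origin: centre of its underside; z up. Bare worktop lies past the mat's +y end, 3 mm lower than the mat's top. Pushed at less than half its height it slides without tipping.
- mug: Bystander, to be left alone: white mug, 94 mm high, 83 mm across, behind the board's back. Origin: centre of its underside.
- spice_jar: Bystander, to be left alone: spice jar, 41 mm across, 105 mm high, beyond the mat's far side. Origin: centre of its underside.
- mill: Bystander, to be left alone: dark wooden mill, 58 mm across, 170 mm high, beyond the mat's far side. Origin: centre of its underside.
- glass_jar: Bystander, to be left alone: lidded glass jar, 84 mm across, 144 mm high, beyond the mat's far side. Origin: centre of its underside.
- spoon: Bystander, to be left alone: teaspoon, 130 mm long, lying on the worktop to the right of the mug. Origin: centre of its underside.
Not all that is in view belongs to the job. Several things have the shape of the small_board; the one meant has the colours described above.

How it is judged:
By the outcome, as a careful person would: the job done as asked, in the order asked, and still so for the second after the job is handed in, with the robot touching nothing.
It also fails if it takes over 42 s, if anything falls off the work surface, if the arm or the gripper's body presses on something with over 40 N, if the wrist force passes 120 N, or if a joint passes its speed limit or range.

## Working session

There is one attempt and no reset: what is moved stays moved. The work goes in short steps, Python scripts to look and compute and a tool call to move; the robot and the scene stay as the last step left them, time stands still between calls to the robot, and variables do not carry over. Pictures are saved under pics/ and viewed, at most 10 in all, crops included, and the job is handed in when it is done.

Besides the shell and the picture viewer there is one more tool, called by a JSON object that holds its "method" and its "body", one argument or row to a line. apply_moves: Moves the arm, as the interface text tells. Its arguments: {"type":"object","properties":{"rows":{"type":"array"},"jaw":{"type":"number"},"newtons":{"type":"number"}},"required":["rows"]}

```bash
mkdir -p pics; ls; python3 - <<'E'
from bench import telemetry, grab_frame
import cv2, numpy as np, pickle
o=telemetry.get_obs()
for k in o: print(k,np.round(o[k],4))
d={}
for n in ("scene","top"):
    f=grab_frame(n); d[n]=f
    cv2.imwrite(f"pics/{n}1.png",cv2.resize(f["frame"][...,::-1],(768,576),interpolation=cv2.INTER_CUBIC))
    print(n,{k:(np.round(v,4).tolist() if k!="frame" else 0) for k,v in f.items()})
pickle.dump(d,open("f1.pkl","wb"))
E
```

```text
pics
clock 0.0
joints [ 1.1749  0.4778  0.0224  1.5565 -0.0115  1.1093 -0.0831]
qvel [-0.0005 -0.0021  0.0004  0.0005  0.0002  0.0005  0.0002]
tau [-8.00000e-04 -5.96445e+01  1.60790e+00 -2.81196e+01  1.26000e-02
  9.40000e-03 -0.00000e+00]
tcp_pos [ 0.1914 -0.6467  0.2553]
orientation [-3.1073e+00 -4.5020e-01  7.0000e-04]
contact_force [0.1275 1.0819 0.1639]
moment [-0.0055  0.0265  0.006 ]
gripper_force 0.0
grip_width 0.0857
scene {'frame': 0, 'vertical_fov': 47.3175, 'cx': 252.2462, 'cy': 190.8932, 'origin': [-0.4901, 0.8281, 0.7121], 'attitude': [0.6146, -1.2677, -1.9857]}
top {'frame': 0, 'vertical_fov': 42.949, 'cx': 265.7182, 'cy': 188.5701, 'origin': [0.0711, 0.1546, 1.6592], 'attitude': [0.2026, -0.2879, -1.8411]}
```

View pics/scene1.png

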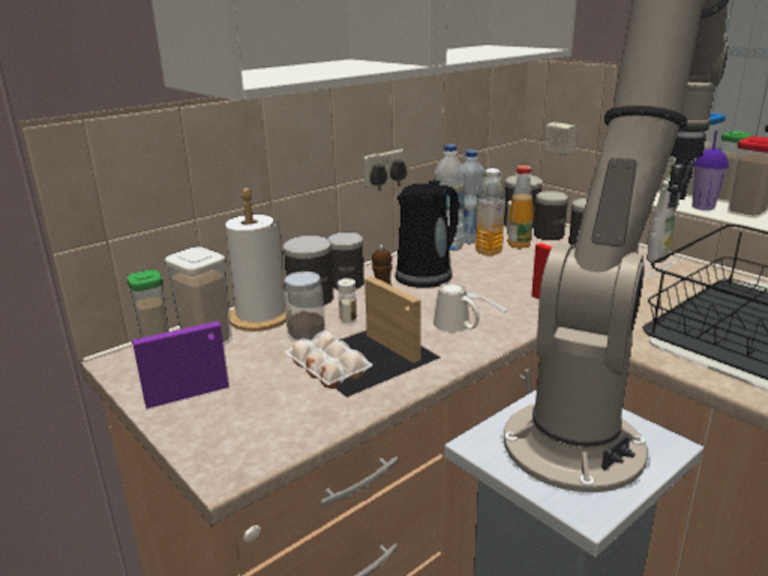

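View pics/top1.png

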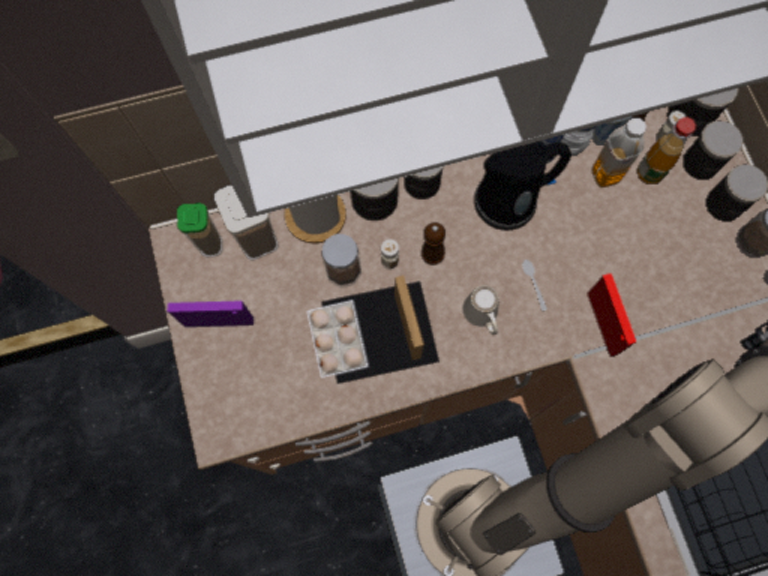

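The scene view shows the board standing at about (392,320), the eggs at (330,360) and the mug at (450,308). In the top view the mat spans (322..437, 283..380), the eggs are at (337,338) and the board is at (410,320). The red and purple boards are decoys. I'll crop closer for measuring.

```bash
cat > h.py <<'E'
import numpy as np, cv2, pickle
from scipy.spatial.transform import Rotation as R
def K(f):
    h=f["frame"].shape[0]; return h/2/np.tan(np.radians(f["vertical_fov"])/2)
def ray(f,u,v):
    F=K(f); d=np.array([(u-f["cx"])/F,-(v-f["cy"])/F,-1.0]); A=np.array(f["attitude"])
    M=R.from_rotvec(A).as_matrix() if A.size==3 else A
    return np.array(f["origin"]),M@d
def plane(f,u,v,z):
    o,d=ray(f,u,v); return o+d*(z-o[2])/d[2]
def proj(f,p):
    A=np.array(f["attitude"]); M=R.from_rotvec(A).as_matrix() if A.size==3 else A
    q=M.T@(np.asarray(p)-f["origin"]); F=K(f)
    return f["cx"]+F*q[0]/-q[2], f["cy"]-F*q[1]/-q[2]
def crop(f,name,x0,y0,w,h,s):
    cv2.imwrite(name,cv2.resize(f["frame"][y0:y0+h,x0:x0+w,::-1],(w*s,h*s),interpolation=cv2.INTER_CUBIC))
E
python3 - <<'E'
from h import *
d=pickle.load(open("f1.pkl","rb"))
print(d["top"].keys())
crop(d["top"],"pics/top1c.png",200,180,132,80,6)
crop(d["scene"],"pics/scene1c.png",185,180,125,90,6)
E
```

```text
dict_keys(['frame', 'vertical_fov', 'cx', 'cy', 'origin', 'attitude'])
```

View pics/top1c.png

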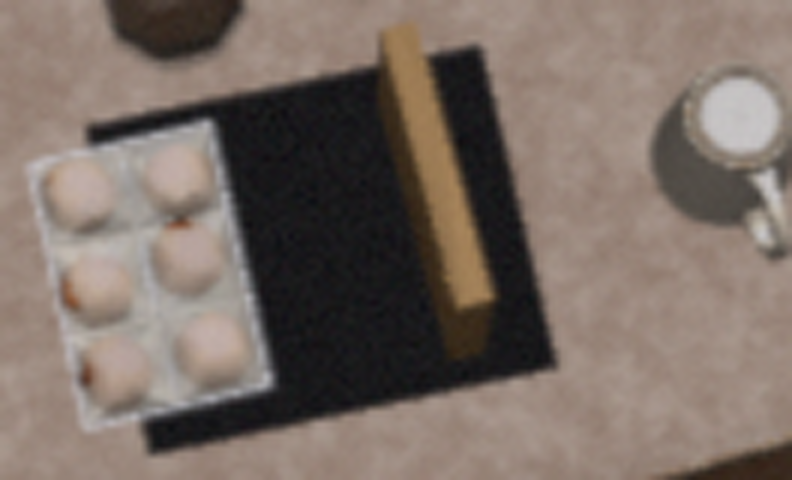

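View pics/scene1c.png

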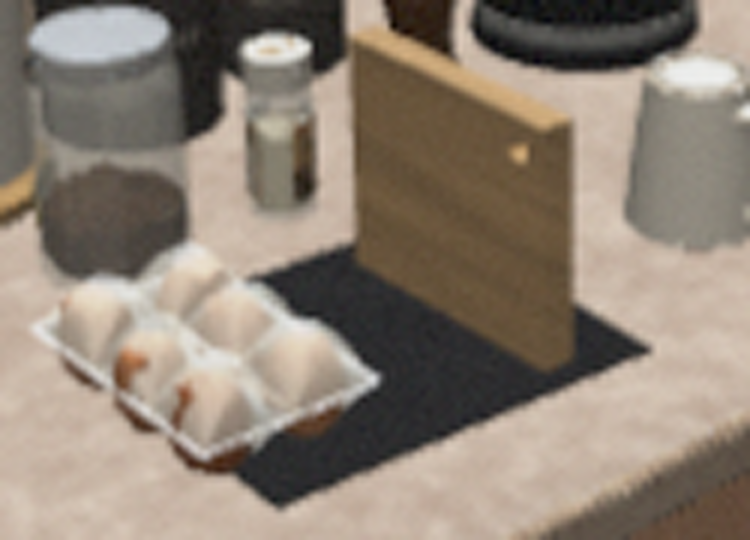

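```bash
python3 - <<'E'
from h import *
np.set_printoptions(precision=4,suppress=True)
d=pickle.load(open("f1.pkl","rb")); T=d["top"];S=d["scene"]
t=lambda p:(200+(p[0]+.5)/6-.5,180+(p[1]+.5)/6-.5)
s=lambda p:(185+(p[0]+.5)/6-.5,180+(p[1]+.5)/6-.5)
P=lambda p,z:plane(T,*t(p),z)[:2]
Q=lambda p,z:plane(S,*s(p),z)[:2]
m=np.array([P(p,.003) for p in [(482,47),(556,366),(150,452),(90,126)]])
print("mat",m,"c",m.mean(0),"len",[np.linalg.norm(m[i]-m[(i+1)%4]) for i in range(4)])
ey=(m[2]+m[3]-m[0]-m[1]);ey/=np.linalg.norm(ey);ex=np.array([ey[1],-ey[0]])
c=m.mean(0); L=lambda w:np.array([(w-c)@ex,(w-c)@ey])
print("mat yaw(deg) of y axis",np.degrees(np.arctan2(ey[1],ey[0])),"ex",ex,"ey",ey)
print("scene matcorner near+y, near-y",L(Q((280,508),.003)),L(Q((650,348),.003)))
b=np.array([P(p,.143) for p in [(380,33),(415,25),(495,297),(457,305)]])
print("board top",b,"c",b.mean(0),"local",[L(x) for x in b],L(b.mean(0)))
print("board scene top", [L(Q(p,.143)) for p in [(355,38),(572,122)]],"foot",[L(Q(p,.003)) for p in [(357,262),(553,372)]], "foot top view",[L(P(p,.003)) for p in [(447,357),(487,350)]])
def tri(p,q):
    o,a=ray(T,*t(p));o2,e=ray(S,*s(q))
    k=np.linalg.lstsq(np.c_[a,-e],o2-o,rcond=None)[0]
    x=o+k[0]*a;y=o2+k[1]*e;return (x+y)/2,np.linalg.norm(x-y)
w=[]
for p,q in [((25,163),(35,328)),((212,120),(190,245)),((275,383),(380,378)),((85,430),(210,460))]:
    x,e=tri(p,q);print("rim",x,e,L(x[:2]));w.append(x[:2])
print("egg c",np.mean(w,0),L(np.mean(w,0)))
print("mug",P((740,115),.094),L(P((740,115),.094)))
f=lambda p,z:plane(T,p[0]/1.5,p[1]/1.5,z)[:2]
for n,p,z in [("jar",(340,249),.144),("spice",(390,245),.105),("mill",(434,232),.165),("spoonhandle",(544,308),.003),("spoonbowl",(527,268),.005),("purple near",(253,322),0.0),("edgeL",(195,465),0),("edge2",(390,415),0),("handle mug",(491,325),.05)]:
    x=f(p,z);print(n,x,L(x))
E
```

```text
mat [[ 0.5547 -0.0562]
 [ 0.3591 -0.0409]
 [ 0.377   0.1954]
 [ 0.5729  0.1791]] c [0.4659 0.0694] len [np.float64(0.19615377566648737), np.float64(0.23688803031125913), np.float64(0.1966199480509736), np.float64(0.23605008498384364)]
mat yaw(deg) of y axis 85.62326024126375 ex [ 0.9971 -0.0763] ey [0.0763 0.9971]
scene matcorner near+y, near-y [-0.1055  0.1205] [-0.1011 -0.1171]
board top [[ 0.537   0.0125]
 [ 0.5361 -0.007 ]
 [ 0.3792 -0.0045]
 [ 0.3808  0.0161]] c [0.4583 0.0043] local [array([ 0.0752, -0.0512]), array([ 0.0758, -0.0708]), array([-0.0808, -0.0802]), array([-0.0809, -0.0596])] [-0.0027 -0.0655]
board scene top [array([ 0.068 , -0.0505]), array([-0.0875, -0.0747])] foot [array([ 0.0737, -0.0504]), array([-0.0884, -0.0615])] foot top view [array([-0.0799, -0.058 ]), array([-0.0807, -0.0814])]
rim [0.5512 0.2184 0.0341] 0.004267494546017677 [0.0737 0.1551]
rim [0.5466 0.1138 0.0456] 0.008380164021832044 [0.0771 0.0504]
rim [0.3893 0.1174 0.034 ] 0.0005531729082810417 [-0.0801  0.042 ]
rim [0.3921 0.2243 0.0316] 0.005342396063390843 [-0.0854  0.1488]
egg c [0.4698 0.1684] [-0.0037  0.0991]
mug [ 0.4497 -0.171 ] [ 0.0021 -0.2409]
jar [0.6338 0.1087] [0.1644 0.0521]
spice [ 0.6258 -0.0034] [ 0.165  -0.0603]
mill [ 0.6065 -0.0982] [ 0.1529 -0.1563]
spoonhandle [ 0.4093 -0.3168] [-0.027  -0.3894]
spoonbowl [ 0.5136 -0.311 ] [ 0.0765 -0.3756]
purple near [0.5694 0.3462] [0.0821 0.2839]
edgeL [0.2892 0.5418] [-0.2123  0.4576]
edge2 [0.2726 0.1001] [-0.1951  0.0159]
handle mug [ 0.3959 -0.1744] [-0.0512 -0.2484]
```

The mat measures 0.196 x 0.237 m, close to the given 0.200 x 0.240. The board is 3° off the mat's axes. The gap between tray and board is about 100 mm, so open fingers spread along the mat's x will fit in it. Next I work out the moves.

```bash
cat > go.py <<'E'
import sys
from h import *
# waypoints as x,y,z,yaw(deg of tool y axis), chained; prints shift/0.25 and turn/pi
def rot(yaw):
    y=np.array([np.cos(yaw),np.sin(yaw),0]);z=np.array([0,0,-1.]);return np.c_[np.cross(y,z),y,z]
def plan(p,M,W):
    for w in W:
        N=rot(np.radians(w[3])); q=np.array(w[:3])
        print(np.round(w,3),"->",np.round(M.T@(q-p)/.25,3),np.round(R.from_matrix(M.T@N).as_rotvec()/np.pi,4))
        p,M=q,N
c=np.array([.4659,.0694]);ey=np.array([.0763,.9971]);ex=np.array([.9971,-.0763])
G=lambda lx,ly,z,yaw=-4.4:[*(c+lx*ex+ly*ey),z,yaw]
def now():
    from bench import telemetry
    o=telemetry.get_obs();return np.array(o["tcp_pos"]),R.from_rotvec(o["orientation"]).as_matrix()
E
python3 - <<'E'
from go import *
plan(*now(),[[.36,-.42,.30,-50],[.46,-.19,.30,-27],G(0,.015,.30),G(0,.015,.033),G(0,.11,.033)])
E
```

```text
[  0.36  -0.42   0.3  -50.  ] -> [ 0.904 -0.679 -0.177] [-5.000e-04 -1.000e-04 -1.306e-01]
[  0.46  -0.19   0.3  -27.  ] -> [ 0.898 -0.448  0.   ] [ 0.      0.     -0.1278]
[ 0.467  0.084  0.3   -4.4  ] -> [ 0.991 -0.473  0.   ] [ 0.      0.     -0.1256]
[ 0.467  0.084  0.033 -4.4  ] -> [0.    0.    1.068] [0. 0. 0.]
[ 0.474  0.179  0.033 -4.4  ] -> [ 0.38 -0.    0.  ] [0. 0. 0.]
```

{"method": "apply_moves", "body": {
  "rows": [
    [[0.1,-0.08,-0.06],[0,0,-0.015]],
    [[0.25,-0.19,-0.12],[0,0,-0.035]],
    [[0.42,-0.32,-0.18],[0,0,-0.06]],
    [[0.6,-0.45,-0.18],[0,0,-0.085]],
    [[0.76,-0.57,-0.18],[0,0,-0.11]],
    [[0.86,-0.65,-0.18],[0,0,-0.125]],
    [[0.9,-0.68,-0.18],[0,0,-0.13]]
  ],
  "jaw": 1
}}

```text
clock: 0.98
tcp_pos: [0.3599, -0.4192, 0.3012]
orientation: [-2.952, -1.075, 0.0]
contact_force: [0.8, 0.1, -0.4]
grip_width: 0.0854
gripper_force: 0.0
```

{"method": "apply_moves", "body": {
  "rows": [
    [[0.1,-0.05,0],[0,0,-0.014]],
    [[0.26,-0.13,0],[0,0,-0.037]],
    [[0.45,-0.22,0],[0,0,-0.064]],
    [[0.64,-0.32,0],[0,0,-0.09]],
    [[0.8,-0.4,0],[0,0,-0.114]],
    [[0.88,-0.44,0],[0,0,-0.125]],
    [[0.9,-0.45,0],[0,0,-0.128]]
  ]
}}

```text
clock: 1.85
tcp_pos: [0.4597, -0.1894, 0.3012]
orientation: [2.679, 1.641, -0.0]
contact_force: [0.2, -0.2, -0.0]
grip_width: 0.0855
gripper_force: 0.0
```

{"method": "apply_moves", "body": {
  "rows": [
    [[0.1,-0.05,0],[0,0,-0.014]],
    [[0.26,-0.12,0],[0,0,-0.033]],
    [[0.45,-0.21,0],[0,0,-0.057]],
    [[0.65,-0.31,0],[0,0,-0.082]],
    [[0.82,-0.39,0],[0,0,-0.104]],
    [[0.94,-0.45,0],[0,0,-0.12]],
    [[0.99,-0.47,0],[0,0,-0.126]],
    [[0.99,-0.47,0],[0,0,-0.126]]
  ]
}}

```text
clock: 2.85
tcp_pos: [0.4676, 0.0838, 0.3012]
orientation: [2.305, 2.134, -0.001]
contact_force: [-0.1, -1.2, 0.1]
grip_width: 0.0855
gripper_force: 0.0
```

{"method": "apply_moves", "body": {
  "rows": [
    [[0,0,0.1],[0,0,0]],
    [[0,0,0.25],[0,0,0]],
    [[0,0,0.4],[0,0,0]],
    [[0,0,0.5],[0,0,0]],
    [[0,0,0.5],[0,0,0]]
  ]
}}

```text
clock: 3.48
tcp_pos: [0.4665, 0.0817, 0.1746]
orientation: [-2.307, -2.13, 0.007]
contact_force: [-1.0, 0.5, 1.0]
grip_width: 0.0852
gripper_force: 0.0
```

```bash
python3 - <<'E'
from h import *
from bench import grab_frame,telemetry
print(telemetry.get_obs()["tcp_pos"])
W=grab_frame("wrist");S=grab_frame("scene");T=grab_frame("top")
pickle.dump(dict(w=W,s=S,t=T),open("f2.pkl","wb"))
a=cv2.resize(S["frame"][140:300,170:330,::-1],(400,400),interpolation=cv2.INTER_CUBIC)
b=cv2.resize(T["frame"][155:285,190:320,::-1],(400,400),interpolation=cv2.INTER_CUBIC)
cv2.imwrite("pics/st2.png",np.hstack([a,b]))
E
```

```text
[0.46646777 0.08169616 0.1746211 ]
```

View pics/st2.png

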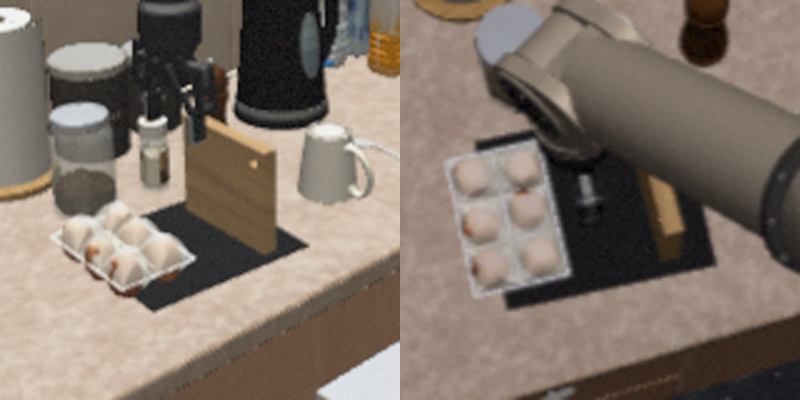

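The left panel shows the open fingers over the gap, at about (195,100). The right panel shows the near finger at (588,190), between the tray edge at (555,200) and the board at (650,200). Clear to descend.

{"method": "apply_moves", "body": {
  "rows": [
    [[0,0,0.08],[0,0,0]],
    [[0,0,0.2],[0,0,0]],
    [[0,0,0.34],[0,0,0]],
    [[0,0,0.46],[0,0,0]],
    [[0,0,0.54],[0,0,0]],
    [[0,0,0.56],[0,0,0]],
    [[0,0,0.56],[0,0,0]]
  ]
}}

```text
clock: 4.5
tcp_pos: [0.4685, 0.0841, 0.0372]
orientation: [2.305, 2.134, 0.002]
contact_force: [-0.3, 0.7, -0.5]
grip_width: 0.0855
gripper_force: 0.0
```

{"method": "apply_moves", "body": {
  "rows": [
    [[0.02,0,0],[0,0,0]],
    [[0.05,0,0],[0,0,0]],
    [[0.07,0,0],[0,0,0]],
    [[0.08,0,0],[0,0,0]],
    [[0.1,0,0],[0,0,0]],
    [[0.11,0,0],[0,0,0]],
    [[0.12,0,0],[0,0,0]],
    [[0.13,0,0],[0,0,0]],
    [[0.14,0,0],[0,0,0]],
    [[0.15,0,0],[0,0,0]]
  ]
}}

```text
clock: 5.75
tcp_pos: [0.4707, 0.1214, 0.0364]
orientation: [2.305, 2.134, -0.0]
contact_force: [-1.2, -4.6, 6.0]
grip_width: 0.0854
gripper_force: 0.0
```

```bash
python3 - <<'E'
from h import *
from bench import grab_frame,telemetry
o=telemetry.get_obs();print(o["tcp_pos"],o["contact_force"])
W=grab_frame("wrist");S=grab_frame("scene")
a=cv2.resize(S["frame"][165:265,175:275,::-1],(400,400),interpolation=cv2.INTER_CUBIC)
b=cv2.resize(W["frame"][:,64:448,::-1],(400,400))
cv2.imwrite("pics/sw3.png",np.hstack([a,b]))
E
```

```text
[0.470651   0.12139168 0.03641323] [-1.15410166 -4.57144172  6.01727704]
```

View pics/sw3.png

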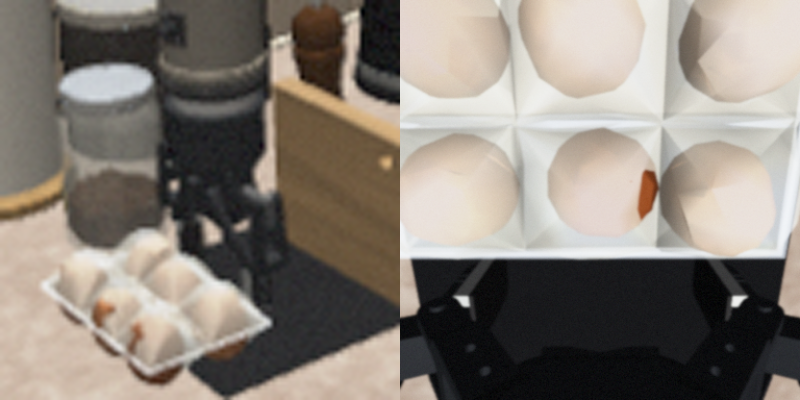

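The left panel shows the fingers at the tray's back edge, at about (265,290), with the tray level. The wrist view shows the rim square to both fingers, at row 255. I'll continue the slow push.

{"method": "apply_moves", "body": {
  "rows": [
    [[0.015,0,0],[0,0,0]],
    [[0.03,0,0],[0,0,0]],
    [[0.045,0,0],[0,0,0]],
    [[0.06,0,0],[0,0,0]],
    [[0.075,0,0],[0,0,0]],
    [[0.09,0,0],[0,0,0]],
    [[0.105,0,0],[0,0,0]],
    [[0.12,0,0],[0,0,0]],
    [[0.135,0,0],[0,0,0]],
    [[0.15,0,0],[0,0,0]]
  ]
}}

```text
clock: 7.1
tcp_pos: [0.4739, 0.1582, 0.0367]
orientation: [2.305, 2.133, -0.0]
contact_force: [0.0, -6.4, 7.8]
grip_width: 0.0854
gripper_force: 3.5
```

{"method": "apply_moves", "body": {
  "rows": [
    [[0.015,0,0],[0,0,0]],
    [[0.03,0,0],[0,0,0]],
    [[0.045,0,0],[0,0,0]],
    [[0.06,0,0],[0,0,0]],
    [[0.075,0,0],[0,0,0]],
    [[0.09,0,0],[0,0,0]],
    [[0.105,0,0],[0,0,0]],
    [[0.12,0,0],[0,0,0]],
    [[0.135,0,0],[0,0,0]],
    [[0.15,0,0],[0,0,0]]
  ]
}}

```text
clock: 8.35
tcp_pos: [0.4761, 0.1966, 0.0362]
orientation: [-2.305, -2.135, 0.0]
contact_force: [0.2, -1.0, -0.5]
grip_width: 0.0852
gripper_force: 0.0
```

```bash
python3 - <<'E'
from h import *
from bench import grab_frame,telemetry
o=telemetry.get_obs();print(o["tcp_pos"],o["contact_force"])
T=grab_frame("top");S=grab_frame("scene")
pickle.dump(dict(s=S,t=T),open("f4.pkl","wb"))
a=cv2.resize(S["frame"][165:265,175:275,::-1],(400,400),interpolation=cv2.INTER_CUBIC)
b=cv2.resize(T["frame"][170:270,180:280,::-1],(400,400),interpolation=cv2.INTER_CUBIC)
cv2.imwrite("pics/st4.png",np.hstack([a,b]))
E
```

```text
[0.47613878 0.19656263 0.03621757] [ 0.18008582 -0.98651807 -0.52918351]
```

View pics/st4.png

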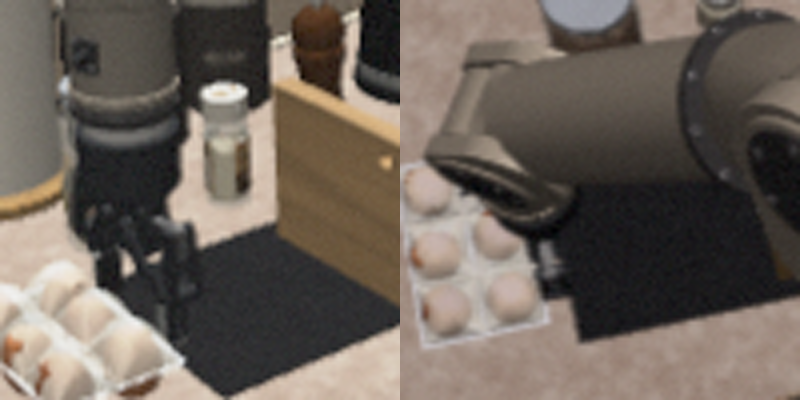

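The tray is level and now past the mat edge. Its near back rim corner is at (548,318) in the right panel, and the mat corner is at (580,340). I'll compute the clearance.

```bash
python3 - <<'E'
from go import *
T=pickle.load(open("f4.pkl","rb"))["t"]
L=lambda w:np.array([(w-c)@ex,(w-c)@ey])
o=lambda x,y:(180+(x-400+.5)/4-.5,170+(y+.5)/4-.5)
for z in (.0,.04,.06): print(z,L(plane(T,*o(548,318),z)[:2]),L(plane(T,*o(424,346),z)[:2]))
print("matcorner",L(plane(T,*o(580,341),.003)[:2]))
p,M=now(); print("tcp local",L(p[:2]),p[2])
E
```

```text
0.0 [-0.0724372   0.14187278] [-0.07412367  0.24951555]
0.04 [-0.08033808  0.13977435] [-0.0819839   0.24482201]
0.06 [-0.08428852  0.13872514] [-0.08591401  0.24247524]
matcorner [-0.09816066  0.11863585]
tcp local [0.00061732 0.12820442] 0.03641385388470793
```

The tray's back edge is at y=+0.139 m in mat coordinates and the mat ends at 0.12, so it is off the mat. Next I back off, rise, and go round behind the board.

```bash
python3 - <<'E'
from go import *
plan(*now(),[G(0,.108,.036),G(0,.108,.26),G(0,-.015,.30,-2.8),G(-.003,-.125,.28,-1.2),G(-.003,-.125,.135,-1.2)])
E
```

```text
[ 0.474  0.177  0.036 -4.4  ] -> [-0.081 -0.003  0.002] [ 0.0001 -0.0003  0.0003]
[ 0.474  0.177  0.26  -4.4  ] -> [ 0.     0.    -0.896] [0. 0. 0.]
[ 0.465  0.054  0.3   -2.8  ] -> [-0.492  0.    -0.16 ] [ 0.      0.     -0.0089]
[ 0.453 -0.055  0.28  -1.2  ] -> [-0.44  -0.024  0.08 ] [ 0.      0.     -0.0089]
[ 0.453 -0.055  0.135 -1.2  ] -> [0.   0.   0.58] [0. 0. 0.]
```

{"method": "apply_moves", "body": {
  "rows": [
    [[-0.04,0,0],[0,0,0]],
    [[-0.08,0,0],[0,0,0]],
    [[-0.08,0,-0.1],[0,0,0]],
    [[-0.08,0,-0.26],[0,0,0]],
    [[-0.08,0,-0.45],[0,0,0]],
    [[-0.08,0,-0.64],[0,0,0]],
    [[-0.08,0,-0.8],[0,0,0]],
    [[-0.08,0,-0.9],[0,0,0]],
    [[-0.08,0,-0.98],[0,0,0]],
    [[-0.08,0,-1.0],[0,0,0]]
  ]
}}

```text
clock: 9.7
tcp_pos: [0.4752, 0.1757, 0.2874]
orientation: [2.305, 2.132, 0.003]
contact_force: [0.6, 0.4, -0.7]
grip_width: 0.0853
gripper_force: 0.0
```

{"method": "apply_moves", "body": {
  "rows": [
    [[-0.1,0,0],[0,0,-0.002]],
    [[-0.24,0,0],[0,0,-0.005]],
    [[-0.4,-0.01,0],[0,0,-0.008]],
    [[-0.56,-0.02,0],[0,0,-0.011]],
    [[-0.7,-0.03,0],[0,0,-0.014]],
    [[-0.82,-0.04,0],[0,0,-0.016]],
    [[-0.9,-0.04,0],[0,0,-0.018]],
    [[-0.93,-0.04,0],[0,0,-0.018]],
    [[-0.93,-0.04,0],[0,0,-0.018]]
  ]
}}

```text
clock: 10.82
tcp_pos: [0.4466, -0.0548, 0.2858]
orientation: [-2.244, -2.198, 0.001]
contact_force: [-0.8, -0.7, 0.4]
grip_width: 0.0855
gripper_force: 0.0
```

```bash
python3 - <<'E'
from go import *
plan(*now(),[G(-.003,-.125,.135,-1.2)])
E
```

```text
[ 0.453 -0.055  0.135 -1.2  ] -> [-0.     0.027  0.603] [-0.0003 -0.0001  0.    ]
```

{"method": "apply_moves", "body": {
  "rows": [
    [[0,0.01,0.1],[0,0,0]],
    [[0,0.03,0.24],[0,0,0]],
    [[0,0.03,0.38],[0,0,0]],
    [[0,0.03,0.5],[0,0,0]],
    [[0,0.03,0.58],[0,0,0]],
    [[0,0.03,0.6],[0,0,0]],
    [[0,0.03,0.6],[0,0,0]]
  ]
}}

```text
clock: 11.7
tcp_pos: [0.4547, -0.0542, 0.1365]
orientation: [-2.242, -2.2, -0.001]
contact_force: [-0.2, 0.2, -0.3]
grip_width: 0.0855
gripper_force: 0.0
```

```bash
python3 - <<'E'
from go import *
from bench import grab_frame
p,M=now();print(p)
W=grab_frame("wrist");S=grab_frame("scene")
a=cv2.resize(S["frame"][165:265,210:310,::-1],(400,400),interpolation=cv2.INTER_CUBIC)
b=cv2.resize(W["frame"][:,64:448,::-1],(400,400))
cv2.imwrite("pics/sw5.png",np.hstack([a,b]))
E
```

```text
[ 0.45466734 -0.05417988  0.13650742]
```

View pics/sw5.png

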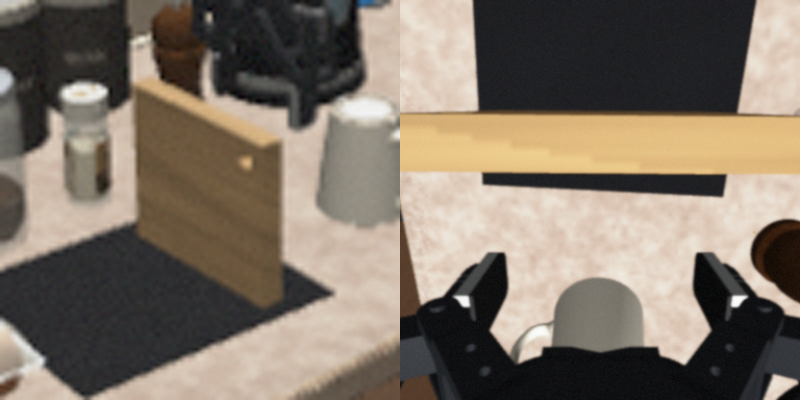

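The wrist view shows the board's top edge parallel to both fingertips (rows 112–172, within 0.5°). The mug is well below the gripper and the mill is clear at (780,250). Approach and push slowly.

{"method": "apply_moves", "body": {
  "rows": [
    [[0.04,0,0],[0,0,0]],
    [[0.08,0,0],[0,0,0]],
    [[0.1,0,0],[0,0,0]],
    [[0.115,0,0],[0,0,0]],
    [[0.13,0,0],[0,0,0]],
    [[0.145,0,0],[0,0,0]],
    [[0.16,0,0],[0,0,0]],
    [[0.175,0,0],[0,0,0]],
    [[0.19,0,0],[0,0,0]],
    [[0.2,0,0],[0,0,0]]
  ]
}}

```text
clock: 13.05
tcp_pos: [0.4554, -0.0046, 0.1363]
orientation: [2.243, 2.199, 0.0]
contact_force: [-0.1, -0.1, 0.2]
grip_width: 0.0855
gripper_force: 0.1
```

{"method": "apply_moves", "body": {
  "rows": [
    [[0.015,0,0],[0,0,0]],
    [[0.03,0,0],[0,0,0]],
    [[0.045,0,0],[0,0,0]],
    [[0.06,0,0],[0,0,0]],
    [[0.075,0,0],[0,0,0]],
    [[0.09,0,0],[0,0,0]],
    [[0.1,0,0],[0,0,0]],
    [[0.1,0,0],[0,0,0]]
  ]
}}

```text
clock: 14.05
tcp_pos: [0.4559, 0.0203, 0.1363]
orientation: [2.243, 2.199, 0.0]
contact_force: [-0.6, -0.5, 0.2]
grip_width: 0.0853
gripper_force: 0.0
```

```bash
python3 - <<'E'
from go import *
from bench import grab_frame
p,M=now();print(p)
W=grab_frame("wrist");S=grab_frame("scene")
pickle.dump(S,open("f6.pkl","wb"))
a=cv2.resize(S["frame"][165:265,185:285,::-1],(400,400),interpolation=cv2.INTER_CUBIC)
b=cv2.resize(W["frame"][:,64:448,::-1],(400,400))
cv2.imwrite("pics/sw6.png",np.hstack([a,b]))
E
```

```text
[0.45593145 0.0202913  0.13631827]
```

View pics/sw6.png

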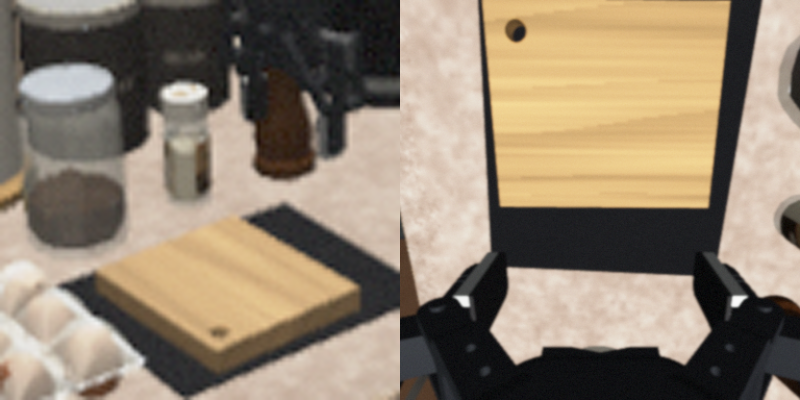

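The board lies flat on the mat with its hole at (218,332) in the left panel. The near top corner is close to the mat's edge, so I'll retract and measure it precisely.

{"method": "apply_moves", "body": {
  "rows": [
    [[-0.02,0,-0.1],[0,0,0]],
    [[-0.05,0,-0.26],[0,0,0]],
    [[-0.1,0,-0.42],[0,0,0]],
    [[-0.2,0,-0.56],[0,0,0]],
    [[-0.36,0,-0.64],[0,0,0]],
    [[-0.54,0,-0.68],[0,0,0]],
    [[-0.72,0,-0.7],[0,0,0]],
    [[-0.88,0,-0.7],[0,0,0]],
    [[-0.97,0,-0.7],[0,0,0]],
    [[-1.0,0,-0.7],[0,0,0]]
  ]
}}

```text
clock: 15.4
tcp_pos: [0.4504, -0.2313, 0.311]
orientation: [-2.246, -2.196, 0.001]
contact_force: [-0.7, 0.7, -0.2]
grip_width: 0.0853
gripper_force: 0.0
```

```bash
python3 - <<'E'
from go import *
from bench import grab_frame
S=grab_frame("scene");T=grab_frame("top")
pickle.dump(dict(s=S,t=T),open("f7.pkl","wb"))
a=cv2.resize(S["frame"][205:265,200:260,::-1],(400,400),interpolation=cv2.INTER_CUBIC)
b=cv2.resize(T["frame"][175:275,200:300,::-1],(400,400),interpolation=cv2.INTER_CUBIC)
cv2.imwrite("pics/st7.png",np.hstack([a,b]))
E
```

```text
(no output)
```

View pics/st7.png

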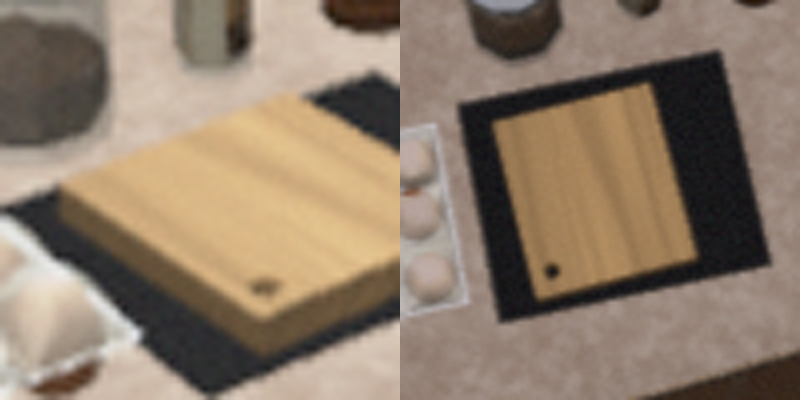

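The board is flat, with dark mat visible on all four sides in both views. The tray is clear of the mat, with its rim at (468,300) and the mat edge at (480,200). One numeric check, then hand in if the margins hold.

```bash
python3 - <<'E'
from go import *
from bench import job
D=pickle.load(open("f7.pkl","rb"));T=D["t"];S=D["s"]
L=lambda w:np.array([(w-c)@ex,(w-c)@ey])
s=lambda x,y:plane(S,200+(x+.5)*.15-.5,205+(y+.5)*.15-.5,.003)[:2]
k=s(262,355); e=[s(210,395),s(400,308)]; t=(e[1]-e[0])/np.linalg.norm(e[1]-e[0])
print("scene near-corner margin to mat edge", abs(t[0]*(k-e[0])[1]-t[1]*(k-e[0])[0]), L(k),L(e[0]))
t=lambda x,y,z:L(plane(T,200+(x-400+.5)/4-.5,175+(y+.5)/4-.5,z)[:2])
b=[t(*p,.023) for p in [(493,121),(652,83),(698,258),(537,300)]]
print("board",np.round(b,4)); print("mat",np.round([t(*p,.003) for p in [(459,103),(720,52),(771,264),(500,322)]],4))
if np.abs(b)[:,0].max()<.096 and max(x[1] for x in b)<.115: print(job.hand_in())
E
```

```text
scene near-corner margin to mat edge 0.010274309747671139 [-0.09125725  0.08413532] [-0.1032965   0.11967538]
board [[ 0.0711  0.0915]
 [ 0.0761 -0.0508]
 [-0.0839 -0.0568]
 [-0.0908  0.084 ]]
mat [[ 0.0993  0.1182]
 [ 0.0976 -0.1173]
 [-0.0983 -0.1185]
 [-0.099   0.1188]]
the job is handed in; nothing more can be done
None
```

The job is handed in: the egg tray was pushed level off the mat and sits about 19 mm clear of it, then the small board was toppled and lies flat, wholly on the mat with about 8–10 mm to spare at its tightest corner; nothing else was touched as far as the pictures and force readings show, and it took about 15.5 s.

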